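# Find the sagging machine foot and drop its tag

### The arm

A 7-joint arm with a two-finger parallel gripper is mounted at the origin on the work surface. World frame = base frame: x ahead of the robot, y to its left, z up, the work surface at z = 0. Lengths are in m, angles in degrees, forces in N, time in s.
With the tool pointing down it reaches from about 0.35 to 0.9 m from the base axis. Payload 8.1 kg.
Tool frame: the origin (TCP) lies midway between the tips of the shut fingers; the grasp point (between the pads) lies hold_point_z behind it (hold_point_z is the distance from the TCP to the grasp point, in m); z points along the fingers, y is the line along which they close (so a half turn about z gives the same grasp; the last joint's range is limited). The gripper opens to 92 mm and grips with 3 to 60 N. Pads are 19 mm wide; open, the fingers measure 130 mm over their backs; the gripper's body (75 mm by 190 mm) begins 47 mm behind the grasp point.
Start: joints at [71.299, 24.895, 1.432, 90.138, -0.665, 64.973, -4.303], TCP at [0.139, -0.609, 0.227] pointing down, gripper open.
Joint ranges: [-149.89, 149.89], [-25.12, 119.58], [-72.63, 75.52], [4.76, 147.25], [-75.54, 255.54], [6.69, 114.76], [-157.13, 157.13]. Speed limits (degrees/s): [127.2, 127.2, 172.46, 172.46, 180, 180, 180].

### API

Orientations are given as [roll, pitch, yaw] about the fixed x, y, z axes, in that order (R = Rz(yaw) Ry(pitch) Rx(roll)).
In Python, from workcell import state, camera, calibration, close_job, hold_point_z gives the robot as it stands. The module is installed in compiled form; this text tells all that it offers.
- The arm moves only by the tool jog_arm, never from a script. Its argument "increments" is a list of rows, each an object of numbers: "tx", "ty", "tz": the shift along the tool's x, y, z in units of 40 mm (1.0 is 40 mm); "roll": the turn about the tool's z in units of 8 degrees (1.0 is 8 degrees). A call has 1 to 12 rows; each row shifts and turns the commanded pose from where the row before left it, along the tool's axes as they then stand; what a row does not reach is not made up. A row lasts 1/10 s, in which the tool goes at most 50 mm and 8.59 degrees, less where a joint would pass 70% of its speed; a pose out of reach is approached as far as the arm can. A call is refused whole if a number of a shift passes 1 or a number of a turn 1, either way. A call with a gripper value outside its range is refused whole. "jaw" is the finger opening in mm, from 0 to 91.8, set as the call begins (left out, the last holds). The fingers move at their own pace and stop on an object; "force" is the grip in N (left out, the last holds). Time passes only in rows, so rows that do not move let the fingers close. It gives the time, the measured TCP pose, the force, the opening and the grip force at its end, in the units of the state.
- state(): the state, without advancing time (a new reading comes with each control period).
- camera(name): name is "scene" or "top" or "wrist"; returns the picture (400x640x3 uint8, red, green, blue); there is no depth.
- calibration(name): a dict with "mtx" (3x3 intrinsics, pixels), "origin" and "attitude" of the camera in the world. Camera axes: x right, y up, looking along -z (the intrinsics and any distortion apply to the point x, -y, -z); pixel columns grow to the right and rows downward; lengths in m; the calibration is good to about 2 mm. The wrist camera is an equidistant fisheye: a pixel r from the principal point sees the ray r / f radians off the axis. A picture is of the moment at which its call begins: read the wrist's pose just before it. calibration takes no time and is no camera call; for the wrist camera it gives the pose at the moment of the call.
- close_job(): hands the job in; it is judged then, once.
The state is a dict: "clock": time; "q": joint angles; "dq": joint speeds; "joint_efforts": joint torques, N m; "ee_pos": TCP position; "orientation": TCP orientation; "force": force on the tool from outside, world axes, zero at the start; "ft_torque": the same for the moment, N m; "grip_width": opening from 0.0 (shut) to 1.0 (fully open); "grasp_force": force on a finger pad.
Only numpy, scipy, OpenCV 4.12 (cv2) and the standard library are available. Lean on these libraries where they do the work, as an engineer would, in place of code of your own. Each camera call takes 0.05 s, during which the arm holds its last target. There are 200 camera calls.

### The job

One of these three spring-mounted machine feet has gone soft. With the fingertips, press each round pad about a centimetre down and let it up again, one after the other from the robot's left to its right, then push the tag of the softest one fully down so that it is marked for replacement. Leave the other two tags up, and do not move or pick up anything else on the bench.

Things in the scene. Friction and masses are not known exactly. Their poses are not given: they have to be found in the camera images.
- mount_a: One of three identical-looking spring machine feet, bolted down on a steel test plate 150 (x) x 76 (y) x 8 mm; origin under the plate's centre. Pad at plate x = -35 mm, tag at x = +50 mm (far from the robot), both y = 0. The feet stand in a row across the bench, over 160 mm apart in world y, order changing each run; no name, place or look tells the softest.
- mount_b: One of three identical-looking spring machine feet, bolted down on a steel test plate 150 (x) x 76 (y) x 8 mm; origin under the plate's centre. Pad at plate x = -35 mm, tag at x = +50 mm (far from the robot), both y = 0. The feet stand in a row across the bench, over 160 mm apart in world y, order changing each run; no name, place or look tells the softest.
- mount_c: One of three identical-looking spring machine feet, bolted down on a steel test plate 150 (x) x 76 (y) x 8 mm; origin under the plate's centre. Pad at plate x = -35 mm, tag at x = +50 mm (far from the robot), both y = 0. The feet stand in a row across the bench, over 160 mm apart in world y, order changing each run; no name, place or look tells the softest.
- pad_a_top (a point): Centre of the flat top of mount_a's round pad: black rubber on a steel cap over a coil spring, 60 mm across; at rest its top is 64 mm above the bench. It moves with the pad.
- pad_a (a joint): How far this pad is pressed straight down, m: 0 at rest, 0.020 at the stop. Force = 1 N plus the spring rate times the depth; it springs back when let go. At 10 mm deep the three take between 5 and 15 N, and the softest takes less than 60 % of the force of either of the others.
- tag_a_top (a point): Centre of the flat top of mount_a's tag: a T-shaped aluminium tab, its top 24 mm (plate's x) x 34 mm (plate's y) x 4 mm, sliding straight down into a grey holder block 26 x 36 mm whose top is 38 mm above the bench. Tag top 62 mm above the bench at the start (up), 42 mm when fully down. It moves with the tag.
- pad_b_top (a point): Centre of the flat top of mount_b's round pad: black rubber on a steel cap over a coil spring, 60 mm across; at rest its top is 64 mm above the bench. It moves with the pad.
- pad_b (a joint): How far this pad is pressed straight down, m: 0 at rest, 0.020 at the stop. Force = 1 N plus the spring rate times the depth; it springs back when let go. At 10 mm deep the three take between 5 and 15 N, and the softest takes less than 60 % of the force of either of the others.
- tag_b_top (a point): Centre of the flat top of mount_b's tag: a T-shaped aluminium tab, its top 24 mm (plate's x) x 34 mm (plate's y) x 4 mm, sliding straight down into a grey holder block 26 x 36 mm whose top is 38 mm above the bench. Tag top 62 mm above the bench at the start (up), 42 mm when fully down. It moves with the tag.
- pad_c_top (a point): Centre of the flat top of mount_c's round pad: black rubber on a steel cap over a coil spring, 60 mm across; at rest its top is 64 mm above the bench. It moves with the pad.
- pad_c (a joint): How far this pad is pressed straight down, m: 0 at rest, 0.020 at the stop. Force = 1 N plus the spring rate times the depth; it springs back when let go. At 10 mm deep the three take between 5 and 15 N, and the softest takes less than 60 % of the force of either of the others.
- tag_c_top (a point): Centre of the flat top of mount_c's tag: a T-shaped aluminium tab, its top 24 mm (plate's x) x 34 mm (plate's y) x 4 mm, sliding straight down into a grey holder block 26 x 36 mm whose top is 38 mm above the bench. Tag top 62 mm above the bench at the start (up), 42 mm when fully down. It moves with the tag.
- tag_1 (a joint): How far one of the three tags is pushed down, m: 0 fully up (as at the start), 0.020 fully down, seated on its holder. Friction of about 4 N holds it wherever it is left; no spring. These numbers do not follow the mounts' letters: which tag this is shows only when it moves.
- tag_2 (a joint): How far one of the three tags is pushed down, m: 0 fully up (as at the start), 0.020 fully down, seated on its holder. Friction of about 4 N holds it wherever it is left; no spring. These numbers do not follow the mounts' letters: which tag this is shows only when it moves.
- tag_3 (a joint): How far one of the three tags is pushed down, m: 0 fully up (as at the start), 0.020 fully down, seated on its holder. Friction of about 4 N holds it wherever it is left; no spring. These numbers do not follow the mounts' letters: which tag this is shows only when it moves.
- bolt: loose steel hex bolt standing on its head, head 28 mm wide, 55 mm tall; origin under its head. Not part of the job; leave it alone.
- bush: loose brass bush (short tube), 30 mm outside, 45 mm tall, standing on end; origin under its centre. Not part of the job; leave it alone.
- jar: loose closed jar of clear glass with a green cap, 64 mm wide, 85 mm tall; origin under its centre. Not part of the job; leave it alone.
- cup: loose steel cup, 72 mm wide, 75 mm tall; origin under its centre. Not part of the job; leave it alone.
- screwdriver: loose screwdriver lying flat, red handle. Not part of the job; leave it alone.
- wrench: loose steel wrench lying flat. Not part of the job; leave it alone.
- offcut: loose offcut of pale wood, 130 x 45 x 22 mm, lying flat; origin under its centre. Not part of the job; leave it alone.
There are look-alikes about, which are no part of the job. What is shaped like the mount_c but blue is not meant.

How it is judged:
By the outcome, as a careful person would: the job done as asked, in the order asked, and still so for the second after the job is handed in, with the robot touching nothing.
It also fails if it takes over 54 s, if anything falls off the work surface, if the arm or the gripper's body presses on something with over 40 N, if the wrist force passes 120 N, or if a joint passes its speed limit or range.

## Working session

There is one attempt and no reset: what is moved stays moved. The work goes in short steps, Python scripts to look and compute and a tool call to move; the robot and the scene stay as the last step left them, time stands still between calls to the robot, and variables do not carry over. Pictures are saved under pics/ and viewed, at most 10 in all, crops included, and the job is handed in when it is done.

Besides the shell and the picture viewer there is one more tool, called after "Request:" as name(argument=value, ...) on one line, values as JSON. jog_arm: Moves the arm, as the interface text tells. Its arguments: {"type":"object","properties":{"increments":{"type":"array","items":{"type":"object","properties":{"tx":{"type":"number"},"ty":{"type":"number"},"tz":{"type":"number"},"roll":{"type":"number"}}}},"jaw":{"type":"number"},"force":{"type":"number"}},"required":["increments"]}

```bash
mkdir -p pics
python3 - <<'E'
from workcell import *
import cv2
print(state(), hold_point_z if not callable(hold_point_z) else hold_point_z())
for n in("scene","top"):
    cv2.imwrite(f"pics/{n}.png",camera(n)[:,:,::-1]); print(n,calibration(n))
E
```

```text
{'clock': 0.0, 'q': array([71.2992797 , 24.937881  ,  1.43207543, 90.18758059, -0.6643353 ,
       64.97334759, -4.30510457]), 'dq': array([-0.03659511,  0.13118645, -0.18110715, -0.08287157,  0.0514302 ,
       -0.09554238, -0.08935763]), 'joint_efforts': array([-7.70079059e-04, -6.67854953e+01,  9.83990729e-01, -3.14466476e+01,
       -6.06498937e-02,  4.29469091e-02,  1.56962637e-04]), 'ee_pos': array([ 0.13852417, -0.60894415,  0.22593999]), 'orientation': array([-1.79909949e+02,  9.03284894e-03,  1.28150155e+01]), 'force': array([-0.21448644, -0.22884028,  0.14669886]), 'ft_torque': array([0.04822676, 0.03006284, 0.02445881]), 'grasp_force': 0.0, 'grip_width': 0.9972719016144226} 0.0188
scene {'mtx': array([[413.80333064,   0.        , 313.66810965],
       [  0.        , 413.80333064, 202.66137963],
       [  0.        ,   0.        ,   1.        ]]), 'origin': array([ 1.30401262, -0.3200596 ,  0.88778784]), 'attitude': array([45.32532189, -0.99137518, 72.24338522])}
top {'mtx': array([[413.31939392,   0.        , 326.059878  ],
       [  0.        , 413.31939392, 205.007088  ],
       [  0.        ,   0.        ,   1.        ]]), 'origin': array([ 0.37306064, -0.05493635,  1.15067803]), 'attitude': array([ 7.25382153e+00, -2.96140606e-02, -9.13999348e+01])}
```

View pics/top.png

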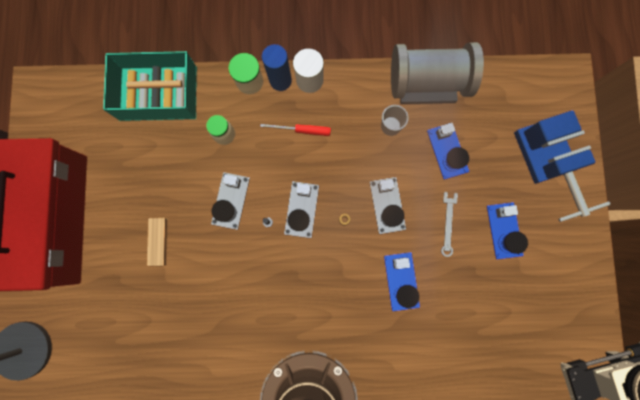

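View pics/scene.png

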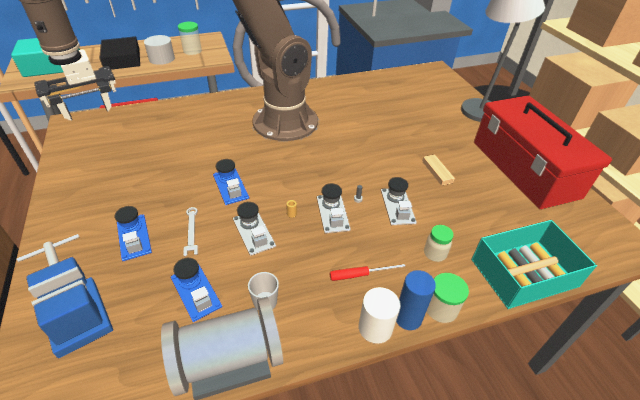

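The top view shows three grey mounts: pads at about (224,211), (298,220) and (392,216), tags at (232,180), (303,188) and (386,184). The blue ones are decoys. Image left is the robot's left (+y).

```bash
cat > h.py <<'E'
import numpy as np
from scipy.spatial.transform import Rotation as R
from workcell import *
def pix2w(n,u,v,z):
    c=calibration(n);K=c['mtx'];A=R.from_euler('xyz',c['attitude'],degrees=True)
    d=A.apply([(u-K[0,2])/K[0,0],-(v-K[1,2])/K[1,1],-1]);o=c['origin']
    return o+d*(z-o[2])/d[2]
E
python3 - <<'E'
from h import *
import cv2
im=cv2.imread("pics/top.png")
crop=im[165:245,205:415];cv2.imwrite("pics/crop.png",cv2.resize(crop,(798,304),interpolation=cv2.INTER_CUBIC))
for (u,v) in((224,211),(298,220),(392,216)):
    m=(im[v-18:v+18,u-18:u+18].max(2)<50).astype(np.uint8)
    n,l,s,c=cv2.connectedComponentsWithStats(m);k=1+np.argmax(s[1:,4])
    p=c[k]+[u-18,v-18];print(p,s[k],pix2w("top",*p,.064))
for p in((232,180),(303,188),(386,184)):print(p,pix2w("top",*p,.062))
# scene check
for p in((397,185),(331,191),(247,211)):print(p,pix2w("scene",*p,.064))
E
```

```text
[222.83757962 210.61146497] [  7   8  21  20 314] [0.50303436 0.21447656 0.064     ]
[293.34482759 217.52873563] [ 9  9 11 16 87] [0.48011182 0.02828154 0.064     ]
[396.27027027 219.58108108] [15 15 13 12 74] [ 0.46805226 -0.24314273  0.064     ]
(232, 180) [0.58513522 0.19105285 0.062     ]
(303, 188) [0.55882325 0.0015295  0.062     ]
(386, 184) [ 0.56425566 -0.2204234   0.062     ]
(397, 185) [0.5150522  0.20791842 0.064     ]
(331, 191) [0.48322752 0.01086274 0.064     ]
(247, 211) [ 0.49281817 -0.23888289  0.064     ]
```

View pics/crop.png

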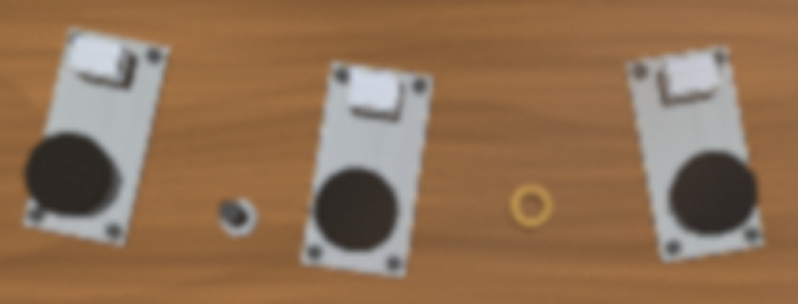

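The crop is scaled 3.8. Pad centres are at crop (69,174), (356,209) and (713,192); tag tops at (98,58), (374,91) and (692,74).

Run:
```python
from h import *
P=[];T=[]
for a,b in zip(((69,174),(356,209),(713,192)),((98,58),(374,91),(692,74))):
    f=lambda p,z:pix2w("top",205-.37+p[0]/3.8,165-.37+p[1]/3.8,z)
    p,t=f(a,.064),f(b,.062);d=t-p
    print(p.round(4),t.round(4),np.hypot(*d[:2]).round(4),np.degrees(np.arctan2(d[1],d[0])).round(1))
```

```text
[0.5035 0.2146 0.064 ] [0.5855 0.1953 0.062 ] 0.0842 -13.3
[0.4742 0.0153 0.064 ] [0.5573 0.0014 0.062 ] 0.0842 -9.5
[ 0.48   -0.2331  0.064 ] [ 0.5639 -0.2224  0.062 ] 0.0846 7.3
```

Request:
jog_arm(increments=[{"roll": 0.8,"ty": -0.5},{"roll": 0.8,"ty": -1,"tx": 0.2},{"ty": -1,"tx": 0.5},{"ty": -1,"tx": 0.5},{"ty": -1,"tx": 0.5},{"ty": -1,"tx": 0.5},{"ty": -1,"tx": 0.5},{"ty": -1,"tx": 0.5},{"ty": -1,"tx": 0.5},{"ty": -1,"tx": 0.5},{"ty": -1,"tx": 0.5},{"ty": -1,"tx": 0.5}], jaw=0, force=20)

```text
validation failed for argument at $.in...
```

Request:
jog_arm(increments=[{"tx": 0.0,"ty": -0.5,"tz": 0.0,"roll": 0.8},{"tx": 0.2,"ty": -0.9,"tz": 0.0,"roll": 0.8}], jaw=0, force=20)

```text
clock: 0.3
ee_pos: [0.1366, -0.5541, 0.2259]
orientation: [180.0, 0.1, -0.4]
force: [0.4, 0.7, -0.2]
grip_width: 0.876
grasp_force: 0.0
```

Request:
jog_arm(increments=[{"tx": 0.5,"ty": -0.95,"tz": 0.0,"roll": 0.0},{"tx": 0.5,"ty": -0.95,"tz": 0.0,"roll": 0.0},{"tx": 0.5,"ty": -0.95,"tz": 0.0,"roll": 0.0},{"tx": 0.5,"ty": -0.95,"tz": 0.0,"roll": 0.0},{"tx": 0.5,"ty": -0.95,"tz": 0.0,"roll": 0.0},{"tx": 0.5,"ty": -0.95,"tz": 0.0,"roll": 0.0},{"tx": 0.5,"ty": -0.95,"tz": 0.0,"roll": 0.0},{"tx": 0.5,"ty": -0.95,"tz": 0.0,"roll": 0.0},{"tx": 0.5,"ty": -0.95,"tz": 0.0,"roll": 0.0},{"tx": 0.5,"ty": -0.95,"tz": 0.0,"roll": 0.0}])

```text
clock: 1.3
ee_pos: [0.3383, -0.1715, 0.2267]
orientation: [180.0, -0.0, 0.0]
force: [-0.4, -0.8, 0.1]
grip_width: 0.022
grasp_force: 0.0
```

Request:
jog_arm(increments=[{"tx": 0.4,"ty": -0.95,"tz": 0.0,"roll": 0.0},{"tx": 0.4,"ty": -0.95,"tz": 0.0,"roll": 0.0},{"tx": 0.4,"ty": -0.95,"tz": 0.0,"roll": 0.0},{"tx": 0.4,"ty": -0.95,"tz": 0.0,"roll": 0.0},{"tx": 0.4,"ty": -0.95,"tz": 0.0,"roll": 0.0},{"tx": 0.4,"ty": -0.95,"tz": 0.0,"roll": 0.0},{"tx": 0.4,"ty": -0.95,"tz": 0.0,"roll": 0.0},{"tx": 0.4,"ty": -0.95,"tz": 0.0,"roll": 0.0},{"tx": 0.4,"ty": -0.95,"tz": 0.0,"roll": 0.0},{"tx": 0.0,"ty": 0.0,"tz": 0.0,"roll": 0.0},{"tx": 0.0,"ty": 0.0,"tz": 0.0,"roll": 0.0}])

```text
clock: 2.4
ee_pos: [0.4816, 0.1695, 0.2261]
orientation: [180.0, 0.1, 0.1]
force: [-0.1, -0.9, -0.4]
grip_width: 0.004
grasp_force: 0.0
```

Request:
jog_arm(increments=[{"tx": 0.3,"ty": -0.6,"tz": 0.5,"roll": 0.0},{"tx": 0.25,"ty": -0.53,"tz": 0.7,"roll": 0.0},{"tx": 0.0,"ty": 0.0,"tz": 0.7,"roll": 0.0},{"tx": 0.0,"ty": 0.0,"tz": 0.0,"roll": 0.0},{"tx": 0.0,"ty": 0.0,"tz": 0.0,"roll": 0.0}])

```text
clock: 2.9
ee_pos: [0.5036, 0.2124, 0.1509]
orientation: [179.9, 0.1, -0.1]
force: [0.7, -0.6, 0.9]
grip_width: 0.003
grasp_force: 0.0
```

Run:
```python
from h import *
import cv2
print(calibration("wrist"));im=camera("wrist")
s=state();print(s['ee_pos'],s['force'])
cv2.imwrite("pics/w1.png",im[:,:,::-1])
```

```text
{'mtx': array([[309.70691629,   0.        , 315.51172114],
       [  0.        , 309.70691629, 203.34717654],
       [  0.        ,   0.        ,   1.        ]]), 'origin': array([0.57167426, 0.21243253, 0.30785439]), 'attitude': array([-1.47536182e+01, -3.77498667e-02, -9.01189460e+01])}
[0.50429537 0.21290654 0.15182851] [0.6827362  0.35724509 0.44038504]
```

View pics/w1.png

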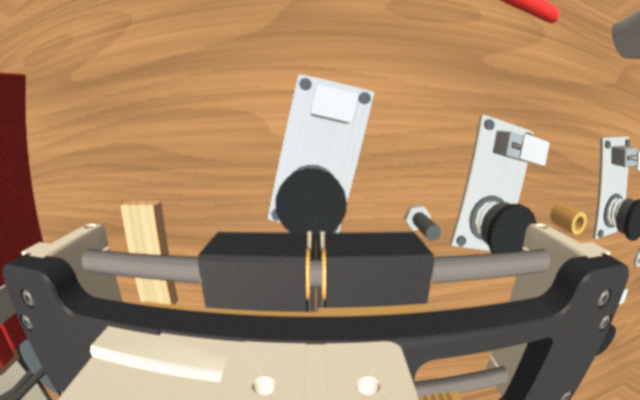

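The wrist view shows pad 1 centred at about (311,202), partly behind the shut fingertips, and tag 1's top at about (333,103). The bolt, at (422,222), is clear of the fingers.

```bash
cat >> h.py <<'E'
def wpix(u,v,z):
    c=calibration("wrist");K=c['mtx'];x=(u-K[0,2])/K[0,0];y=(v-K[1,2])/K[1,1];r=np.hypot(x,y)
    d=R.from_euler('xyz',c['attitude'],degrees=True).apply([x/r*np.sin(r),-y/r*np.sin(r),-np.cos(r)])
    return c['origin']+d*(z-c['origin'][2])/d[2]
E
python3 -c "
from h import *
print(wpix(311,202,.064),wpix(333,103,.062))"
```

```text
[0.50917991 0.2166991  0.064     ] [0.58899517 0.1991006  0.062     ]
```

Request:
jog_arm(increments=[{"tx": 0.0,"ty": -0.04,"tz": 0.7,"roll": 0.0},{"tx": 0.0,"ty": 0.0,"tz": 0.7,"roll": 0.0},{"tx": 0.0,"ty": 0.0,"tz": 0.5,"roll": 0.0},{"tx": 0.0,"ty": 0.0,"tz": 0.0,"roll": 0.0},{"tx": 0.0,"ty": 0.0,"tz": 0.0,"roll": 0.0},{"tx": 0.0,"ty": 0.0,"tz": 0.0,"roll": 0.0}])

```text
clock: 3.55
ee_pos: [0.5051, 0.216, 0.0767]
orientation: [-179.9, -0.2, -0.0]
force: [-0.0, 0.1, -0.3]
grip_width: 0.003
grasp_force: 0.0
```

Request:
jog_arm(increments=[{"tx": 0.0,"ty": 0.0,"tz": 0.2,"roll": 0.0},{"tx": 0.0,"ty": 0.0,"tz": 0.1,"roll": 0.0},{"tx": 0.0,"ty": 0.0,"tz": 0.1,"roll": 0.0},{"tx": 0.0,"ty": 0.0,"tz": 0.1,"roll": 0.0},{"tx": 0.0,"ty": 0.0,"tz": 0.08,"roll": 0.0},{"tx": 0.0,"ty": 0.0,"tz": 0.0,"roll": 0.0},{"tx": 0.0,"ty": 0.0,"tz": 0.0,"roll": 0.0},{"tx": 0.0,"ty": 0.0,"tz": 0.0,"roll": 0.0},{"tx": 0.0,"ty": 0.0,"tz": 0.0,"roll": 0.0},{"tx": 0.0,"ty": 0.0,"tz": 0.0,"roll": 0.0}])

```text
clock: 4.55
ee_pos: [0.5045, 0.2157, 0.0523]
orientation: [180.0, -0.1, 0.0]
force: [-0.9, -1.5, 11.4]
grip_width: 0.005
grasp_force: 5.9
```

Request:
jog_arm(increments=[{"tx": 0.0,"ty": 0.0,"tz": -0.3,"roll": 0.0},{"tx": 0.0,"ty": 0.0,"tz": -0.5,"roll": 0.0},{"tx": 0.0,"ty": 0.0,"tz": -0.5,"roll": 0.0},{"tx": -0.1,"ty": 0.8,"tz": -0.2,"roll": 0.0},{"tx": -0.2,"ty": 0.9,"tz": 0.0,"roll": 0.0},{"tx": -0.2,"ty": 0.9,"tz": 0.0,"roll": 0.0},{"tx": -0.19,"ty": 0.9,"tz": 0.0,"roll": 0.0},{"tx": 0.0,"ty": 0.9,"tz": 0.0,"roll": 0.0},{"tx": 0.0,"ty": 0.57,"tz": 0.4,"roll": 0.0},{"tx": 0.0,"ty": 0.0,"tz": 0.5,"roll": 0.0},{"tx": 0.0,"ty": 0.0,"tz": 0.0,"roll": 0.0},{"tx": 0.0,"ty": 0.0,"tz": 0.0,"roll": 0.0}])

```text
clock: 5.75
ee_pos: [0.4761, 0.0175, 0.0755]
orientation: [-180.0, 0.1, 0.1]
force: [0.1, 0.6, 0.6]
grip_width: 0.005
grasp_force: 0.0
```

Request:
jog_arm(increments=[{"tx": 0.0,"ty": 0.0,"tz": 0.2,"roll": 0.0},{"tx": 0.0,"ty": 0.0,"tz": 0.1,"roll": 0.0},{"tx": 0.0,"ty": 0.0,"tz": 0.1,"roll": 0.0},{"tx": 0.0,"ty": 0.0,"tz": 0.1,"roll": 0.0},{"tx": 0.0,"ty": 0.0,"tz": 0.06,"roll": 0.0},{"tx": 0.0,"ty": 0.0,"tz": 0.0,"roll": 0.0},{"tx": 0.0,"ty": 0.0,"tz": 0.0,"roll": 0.0},{"tx": 0.0,"ty": 0.0,"tz": 0.0,"roll": 0.0},{"tx": 0.0,"ty": 0.0,"tz": 0.0,"roll": 0.0},{"tx": 0.0,"ty": 0.0,"tz": 0.0,"roll": 0.0}])

```text
clock: 6.75
ee_pos: [0.4768, 0.0175, 0.0534]
orientation: [-180.0, -0.0, 0.1]
force: [-0.4, 3.6, 6.0]
grip_width: 0.003
grasp_force: 3.0
```

Request:
jog_arm(increments=[{"tx": 0.0,"ty": 0.0,"tz": -0.3,"roll": 0.0},{"tx": 0.0,"ty": 0.0,"tz": -0.5,"roll": 0.0},{"tx": 0.0,"ty": 0.0,"tz": -0.5,"roll": 0.0},{"tx": 0.13,"ty": 0.9,"tz": -0.2,"roll": 0.0},{"tx": 0.0,"ty": 0.95,"tz": 0.0,"roll": 0.0},{"tx": 0.0,"ty": 0.95,"tz": 0.0,"roll": 0.0},{"tx": 0.0,"ty": 0.95,"tz": 0.0,"roll": 0.0},{"tx": 0.0,"ty": 0.95,"tz": 0.0,"roll": 0.0},{"tx": 0.0,"ty": 0.95,"tz": 0.0,"roll": 0.0},{"tx": 0.0,"ty": 0.56,"tz": 0.4,"roll": 0.0},{"tx": 0.0,"ty": 0.0,"tz": 0.5,"roll": 0.0},{"tx": 0.0,"ty": 0.0,"tz": 0.0,"roll": 0.0}])

```text
clock: 7.95
ee_pos: [0.4794, -0.2321, 0.0754]
orientation: [-179.9, 0.2, -0.1]
force: [-0.3, 0.6, 1.3]
grip_width: 0.005
grasp_force: 0.0
```

Request:
jog_arm(increments=[{"tx": 0.0,"ty": 0.0,"tz": 0.0,"roll": 0.0},{"tx": 0.0,"ty": 0.0,"tz": 0.0,"roll": 0.0}])

```text
clock: 8.15
ee_pos: [0.4823, -0.2309, 0.0783]
orientation: [180.0, -0.1, 0.1]
force: [-0.2, 0.2, 0.2]
grip_width: 0.004
grasp_force: 0.0
```

Request:
jog_arm(increments=[{"tx": 0.0,"ty": 0.0,"tz": 0.2,"roll": 0.0},{"tx": 0.0,"ty": 0.0,"tz": 0.1,"roll": 0.0},{"tx": 0.0,"ty": 0.0,"tz": 0.1,"roll": 0.0},{"tx": 0.0,"ty": 0.0,"tz": 0.1,"roll": 0.0},{"tx": 0.0,"ty": 0.0,"tz": 0.08,"roll": 0.0},{"tx": 0.0,"ty": 0.0,"tz": 0.0,"roll": 0.0},{"tx": 0.0,"ty": 0.0,"tz": 0.0,"roll": 0.0},{"tx": 0.0,"ty": 0.0,"tz": 0.0,"roll": 0.0},{"tx": 0.0,"ty": 0.0,"tz": 0.0,"roll": 0.0},{"tx": 0.0,"ty": 0.0,"tz": 0.0,"roll": 0.0}])

```text
clock: 9.15
ee_pos: [0.4819, -0.2313, 0.0547]
orientation: [180.0, -0.0, 0.0]
force: [-2.8, 1.4, 13.2]
grip_width: 0.003
grasp_force: 6.8
```

Run:
```python
from h import *
L=[]
for i in range(6):
    camera("top");s=state();L.append([s['ee_pos'][2],*s['force']])
print(np.round(L,4))
```

```text
[[ 0.0547 -3.043   2.0687 14.1078]
 [ 0.0547 -4.2838  1.825  12.7655]
 [ 0.0547 -2.9671  1.9346 13.94  ]
 [ 0.0547 -3.5679  2.2481 14.0443]
 [ 0.0547 -3.6896  1.1789 13.7945]
 [ 0.0547 -3.7742  2.5279 14.3854]]
```

Pad 2, the middle one, is softest: about 6 N at 10.6 mm, against 11.4 N at about 12 mm for pad 1 and 13.8 N at 9.3 mm for pad 3. I'll go over its tag and take one look.

Request:
jog_arm(increments=[{"tx": 0.0,"ty": 0.0,"tz": -0.3,"roll": 0.0},{"tx": 0.0,"ty": 0.0,"tz": -0.5,"roll": 0.0},{"tx": 0.0,"ty": 0.0,"tz": -0.6,"roll": 0.0},{"tx": 0.3,"ty": -0.9,"tz": -0.6,"roll": 0.0},{"tx": 0.4,"ty": -0.9,"tz": 0.0,"roll": 0.0},{"tx": 0.4,"ty": -0.9,"tz": 0.0,"roll": 0.0},{"tx": 0.4,"ty": -0.9,"tz": 0.0,"roll": 0.0},{"tx": 0.45,"ty": -0.9,"tz": 0.0,"roll": 0.0},{"tx": 0.0,"ty": -0.9,"tz": 0.0,"roll": 0.0},{"tx": 0.0,"ty": -0.45,"tz": 0.0,"roll": 0.0},{"tx": 0.0,"ty": 0.0,"tz": 0.0,"roll": 0.0},{"tx": 0.0,"ty": 0.0,"tz": 0.0,"roll": 0.0}])

```text
clock: 10.65
ee_pos: [0.5594, 0.0021, 0.1337]
orientation: [180.0, 0.0, 0.1]
force: [-0.5, -0.7, -0.7]
grip_width: 0.002
grasp_force: 0.0
```

Run:
```python
from h import *
import cv2
im=camera("wrist");s=state();print(s['ee_pos'])
cv2.imwrite("pics/w2.png",cv2.resize(im[100:300,200:440,::-1],None,fx=3,fy=3,interpolation=cv2.INTER_CUBIC))
```

```text
[0.55946544 0.00112778 0.13361783]
```

View pics/w2.png

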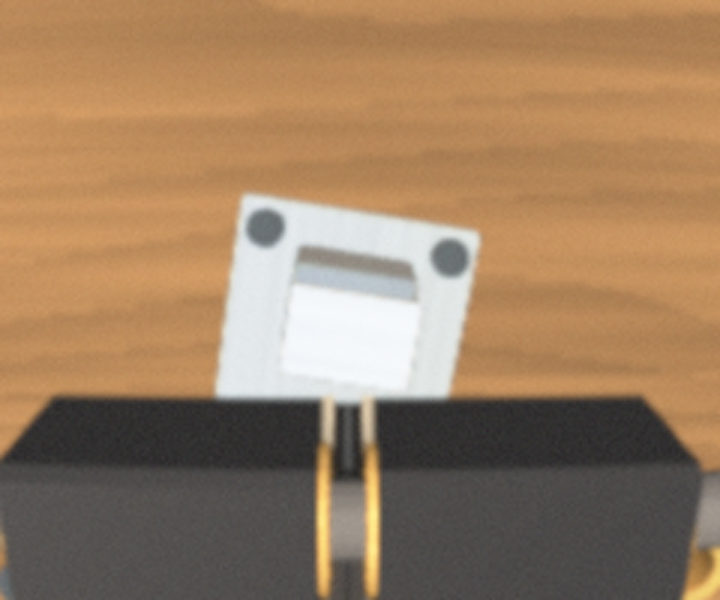

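Tag 2's top is centred at about crop (350,337), which is wrist pixel (316.5,212).

```bash
python3 -c "
from h import *
print(wpix(316.5,212,.062),state()['ee_pos'])"
```

```text
[5.60478290e-01 4.55197498e-04 6.20000000e-02] [0.55946544 0.00112778 0.13361783]
```

Request:
jog_arm(increments=[{"tx": 0.0,"ty": 0.0,"tz": 0.7,"roll": 0.0},{"tx": 0.0,"ty": 0.0,"tz": 0.7,"roll": 0.0},{"tx": 0.0,"ty": 0.0,"tz": 0.2,"roll": 0.0},{"tx": 0.0,"ty": 0.0,"tz": 0.15,"roll": 0.0},{"tx": 0.0,"ty": 0.0,"tz": 0.15,"roll": 0.0},{"tx": 0.0,"ty": 0.0,"tz": 0.15,"roll": 0.0},{"tx": 0.0,"ty": 0.0,"tz": 0.1,"roll": 0.0},{"tx": 0.0,"ty": 0.0,"tz": 0.1,"roll": 0.0},{"tx": 0.0,"ty": 0.0,"tz": 0.0,"roll": 0.0},{"tx": 0.0,"ty": 0.0,"tz": 0.0,"roll": 0.0},{"tx": 0.0,"ty": 0.0,"tz": 0.0,"roll": 0.0}])

```text
clock: 11.8
ee_pos: [0.5597, 0.0031, 0.044]
orientation: [-180.0, -0.0, 0.0]
force: [-1.0, -0.2, 0.5]
grip_width: 0.006
grasp_force: 0.0
```

Request:
jog_arm(increments=[{"tx": 0.0,"ty": 0.0,"tz": 0.03,"roll": 0.0},{"tx": 0.0,"ty": 0.0,"tz": 0.03,"roll": 0.0},{"tx": 0.0,"ty": 0.0,"tz": 0.03,"roll": 0.0},{"tx": 0.0,"ty": 0.0,"tz": 0.0,"roll": 0.0},{"tx": 0.0,"ty": 0.0,"tz": 0.0,"roll": 0.0}])

```text
clock: 12.3
ee_pos: [0.5599, 0.003, 0.0421]
orientation: [180.0, -0.1, 0.0]
force: [-6.8, 0.0, 22.7]
grip_width: 0.004
grasp_force: 11.4
```

The 22.7 N reading is well over the 4 N friction, so the tag is seated on its stop. I'll retreat and check.

Request:
jog_arm(increments=[{"tx": 0.0,"ty": 0.0,"tz": -0.3,"roll": 0.0},{"tx": 0.0,"ty": 0.0,"tz": -0.6,"roll": 0.0},{"tx": 0.0,"ty": 0.0,"tz": -0.9,"roll": 0.0},{"tx": 0.0,"ty": 0.0,"tz": -0.9,"roll": 0.0},{"tx": -0.9,"ty": 0.0,"tz": -0.6,"roll": 0.0},{"tx": -0.9,"ty": 0.0,"tz": -0.6,"roll": 0.0},{"tx": -0.9,"ty": 0.0,"tz": 0.0,"roll": 0.0},{"tx": 0.0,"ty": 0.0,"tz": 0.0,"roll": 0.0},{"tx": 0.0,"ty": 0.0,"tz": 0.0,"roll": 0.0}])

```text
clock: 13.2
ee_pos: [0.4514, 0.0022, 0.1968]
orientation: [180.0, -0.1, 0.0]
force: [-0.5, 0.5, 0.3]
grip_width: 0.005
grasp_force: 0.0
```

Run:
```python
from h import *
import cv2
im=camera("scene");s=state();print(s['ee_pos'],s['force'])
cv2.imwrite("pics/s2.png",cv2.resize(im[130:280,180:450,::-1],None,fx=2.9,fy=2.9,interpolation=cv2.INTER_CUBIC))
```

```text
[0.45217981 0.00226339 0.19665896] [-0.25884234 -0.35147642  0.08316113]
```

View pics/s2.png

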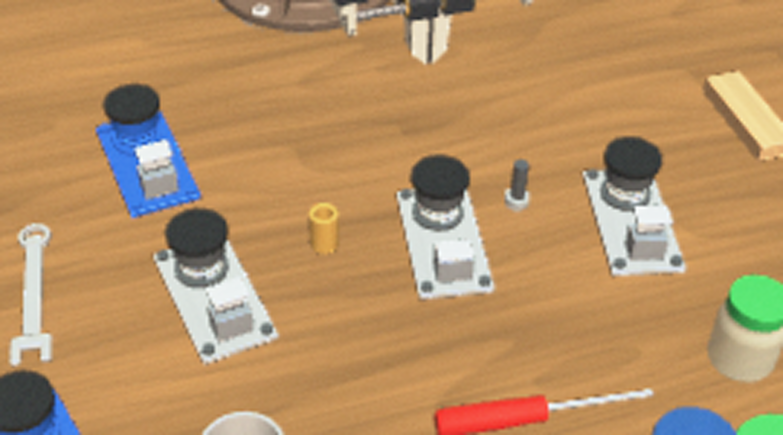

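The middle grey mount's tag, at crop (455,255), is seated on its holder. The other two tags are up at (228,295) and (652,220), and everything else is undisturbed.

```bash
python3 -c "
from workcell import *
print(close_job())"
```

```text
the job is handed in; nothing more can be done
None
```

I pressed the three pads in order from left to right, found the middle foot softest (about 6 N at 10.6 mm), pushed its tag fully down, left the other two up, and handed the job in at about 13 s.

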